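# Nest the sorting cups and hold the cleaner lid open

## Task

Tidy the cups on the green mat: nest the three metal ones in size order, the copper one inside the grey one and the brass one inside the copper one, leaving the grey cup standing about where it is. Then lift the blue lid of the cleaning tank, which has a black bar handle, and hold it open at 45 degrees so that a colleague can put the nest in; the lid falls shut by itself, so finish while still holding it there, steady, with the fingers. Leave the graver, the amber jar and the ring cone alone.

Things in the scene. Friction and masses are not known exactly. Their poses are not given: they have to be found in the camera images.
- large_cup: Grey turned-metal cup, straight-sided, outside diameter 84 mm, height 42 mm, wall 4 mm (inside diameter 76 mm), solid base 16 mm thick, about 0.3 kg. Origin at the centre of its underside, z up. Stands on the green mat.
- medium_cup: Copper cup, straight-sided, outside diameter 62 mm, height 50 mm, wall 3.5 mm (inside diameter 55 mm), solid base 16 mm thick, about 0.18 kg. Origin at the centre of its underside, z up. Seated inside the grey cup its underside is 16 mm above that cup's underside and its rim stands 24 mm above the grey rim.
- small_cup: Brass cup, straight-sided, outside diameter 40 mm, height 58 mm, wall 3 mm, solid base 16 mm thick, about 0.1 kg. Origin at the centre of its underside, z up. Seated inside the copper cup its underside is 16 mm above that cup's underside and its rim stands 24 mm above the copper rim.
- mat: Fixed green bench mat 220 x 240 mm (its x, y), 4 mm thick, on which the three cups stand in any order, 100 mm or more apart between centres. Origin at the centre of its underside on the bench. It lies to the left or the right of the robot, the tank on the other side.
- tank: Fixed white cleaning tank, 170 mm (its x) x 200 mm (its y) x 100 mm high, with a dark control panel on its front (-x side, towards the robot). Origin at the centre of its underside, z up, turned a little either way. Its blue lid covers the top.
- lid_hinge (a point): Middle of the lid's hinge line: on the tank's far (+x) edge, 100.5 mm above the bench. Its x, y, z axes turn with the lid; y lies along the hinge line and equals the tank's y, x runs along the lid away from the robot when shut, z is the lid's upward normal. The lid plate reaches from here 170 mm towards the tank's front and is 200 mm wide and 8 mm thick (above the hinge).
- lid_grip (a point): Middle of the black bar handle's bar. The bar runs parallel to the hinge (tank y), 100 mm long and 11 mm thick, on two end posts, its axis 35 mm above the lid's top face. In the axes of lid_hinge it lies at x -140 mm, z +43 mm. It can be pinched from above across the bar and turns between the fingers.
- lid (a joint): Opening angle of the lid, rad: 0 shut and level, growing as the handle edge swings up and away from the robot, stop at 1.35. No spring; it weighs about 0.35 kg with its handle and falls shut from any angle when let go. 45 degrees is 0.785.
- graver: Bystander: screwdriver-like graver with a wooden handle, 150 mm long, lying on the bench.
- jar: Bystander: amber jar with a metal cap, 40 mm diameter, 50 mm high. Origin at the centre of its underside.
- ring_cone: Bystander: wooden ring cone, foot 48 mm diameter, 75 mm high. Origin at the centre of its underside.
Mind the look-alikes: they are no part of the job. Of the things like the large_cup, leave any that is purple or red; of the rest the smaller one is meant.

How it is judged:
On the way:
1. with the lid still shut, the three cups are nested in size order, upright, at rest and let go (horizontal distance between medium_cup and large_cup below 0.011 m and z of medium_cup in the frame of large_cup between 0.012 and 0.021 m and horizontal distance between small_cup and medium_cup below 0.011 m and z of small_cup in the frame of medium_cup between 0.012 and 0.021 m and angle between each of large_cup, medium_cup, small_cup's own z axis and vertical below 0.12 rad and linear speed of each of large_cup, medium_cup, small_cup below 0.03 m/s and distance of large_cup from where it was at the start of the episode below 0.06 m and contact force between the fingers and large_cup below 0.1 N and contact force between the fingers and medium_cup below 0.1 N and contact force between the fingers and small_cup below 0.1 N and value of joint lid below 0.1 rad), for 0.2 s.
At the end, for the whole second after the job is handed in: Lid still at 45 degrees within 7 (0.12 rad), fingers holding it (over 0.5 N); cups let go, at rest, upright, nested copper in grey and brass in copper, undersides 12 to 21 mm apart, centres within 11 mm; grey cup within 60 mm of its start, bystanders within 30 mm, not tipped (horizontal distance between medium_cup and large_cup below 0.011 m and z of medium_cup in the frame of large_cup between 0.012 and 0.021 m and horizontal distance between small_cup and medium_cup below 0.011 m and z of small_cup in the frame of medium_cup between 0.012 and 0.021 m and angle between each of large_cup, medium_cup, small_cup's own z axis and vertical below 0.12 rad and linear speed of each of large_cup, medium_cup, small_cup below 0.03 m/s and distance of large_cup from where it was at the start of the episode below 0.06 m and contact force between the fingers and large_cup below 0.1 N and contact force between the fingers and medium_cup below 0.1 N and contact force between the fingers and small_cup below 0.1 N and value of joint lid between 0.665 and 0.905 rad and velocity of joint lid between -0.1 and 0.1 rad/s and contact force between the fingers and lid above 0.5 N and distance of each of graver, jar, ring_cone from where it was at the start of the episode below 0.03 m and angle between each of jar, ring_cone's own z axis and vertical below 0.5 rad); the arm keeps its last pose, push and grip.
It fails at once if the wooden-handled graver is moved more than 30 mm (distance of graver from where it was at the start of the episode above 0.03 m).
It fails at once if the amber jar is moved more than 30 mm (distance of jar from where it was at the start of the episode above 0.03 m).
It fails at once if the wooden ring cone is moved more than 30 mm (distance of ring_cone from where it was at the start of the episode above 0.03 m).
It fails at once if the amber jar is tipped over (angle between jar's own z axis and vertical above 0.5 rad).
It fails at once if the wooden ring cone is tipped over (angle between ring_cone's own z axis and vertical above 0.5 rad).
It also fails if it takes over 61 s, if anything falls off the work surface, if the arm or the gripper's body presses on something with over 40 N, if the wrist force passes 120 N, or if a joint passes its speed limit or range.

## Robot

A 6-joint arm with a two-finger parallel gripper is mounted at the origin on the work surface. World frame = base frame: x ahead of the robot, y to its left, z up, the work surface at z = 0. Lengths are in m, angles in rad, forces in N, time in s.
With the tool pointing down it reaches from about 0.325 to 0.9 m from the base axis. Payload 6.1 kg.
Tool frame: the origin (TCP) lies midway between the tips of the shut fingers; the grasp point (between the pads) lies 19 mm behind it; z points along the fingers, y is the line along which they close (so a half turn about z gives the same grasp; the last joint's range is limited). The gripper opens to 87 mm and grips with 3 to 60 N. Pads are 19 mm wide; open, the fingers measure 117 mm over their backs; the gripper's body (75 mm by 190 mm) begins 51 mm behind the grasp point.
Start: joints at [-1.398, 0.22, 1.526, -0, 1.395, -0.126], TCP at [0.184, -0.597, 0.223] pointing down, gripper open.
Joint ranges: [-2.98, 2.98], [-0.91, 2.08], [0.09, 2.57], [-1.24, 4.39], [0.2, 2.65], [-2.68, 2.68]. Speed limits (rad/s): [2.57, 2.57, 3.01, 3.14, 3.14, 3.14].

## Interface

Orientations are given as a rotation vector (axis times angle).
In Python, from rig import arm gives the robot as it stands.
- The arm moves only by the tool move_arm, never from a script. Its argument "commands" is one flat list of numbers, 7 for each row, row after row: the closure, from -1 (fully open) to 1 (shut), then the shift along the tool's x, y, z in m, then the turn, a rotation vector about the tool's x, y, z in rad. A call has exactly 5 rows; each row is the pose to reach, as a shift and turn from the pose commanded when the call began, along the tool's axes at that moment; what a row does not reach only later rows make up. A row lasts 1/12 s, in which the tool goes at most 41.7 mm and 7.16 degrees, less where a joint would pass 70% of its speed; a pose out of reach is approached as far as the arm can. A call with a gripper value outside its range is refused whole. The fingers move at their own pace and stop on an object; "squeeze" is the grip in N (left out, the last holds). Time passes only in rows, so rows that repeat a pose let the fingers close, or fill a call up. It gives the time, the measured TCP pose, the force, the opening and the grip force at its end, in the units of the state.
- arm.state(): the state, without advancing time (a new reading comes with each control period).
- arm.read_camera(name): name is "scene" or "top" or "wrist"; returns the picture (400x640x3 uint8, red, green, blue); there is no depth.
- arm.camera_params(name): a dict with "vertical_fov" (degrees; the focal length in pixels is half the picture's height over the tangent of half this angle, whatever the lens; pixels are square), "cx", "cy" (the principal point, pixels), "k1" (the pictures are not rectified: a ray, as slopes to the right and down, at radius r is drawn at 1 + k1 r^2 times it, then the intrinsics apply), "cam_to_world" (4x4, takes a point from camera to world coordinates). Camera axes: x right, y down, z forward; pixel columns grow to the right and rows downward; lengths in m; the calibration is good to about 2 mm. A picture is of the moment at which its call begins: read the wrist's pose just before it. camera_params takes no time and is no camera call; for the wrist camera it gives the pose at the moment of the call.
- arm.job_done(): hands the job in; it is judged then, once.
Trained networks look in the newest picture that a camera, given by its name, has taken for a name from the list of things; names that differ only in an ending like _2 or _b are one class to them, and where a whole thing is asked for, a point or a joint stands for the part that bears it (a point fixed in the world has none). Each returns a list of dicts, best first, with "score" (0 to 1); they miss things now and then, are a little off and sometimes report something else, mostly with a low value. They report only what shows in the picture. A call takes as long as a camera call. They do not tell look-alikes from the thing itself.
- arm.spot_in(camera, label): "location" ([x, y, z] in m, in world coordinates, good to about 4 mm: the middle of the surface that is visible of it).
- arm.mark_of(camera, label): "location" ([x, y, z] in m, in world coordinates, good to about 4 mm: a listed point, or the origin of a listed thing).
The state is a dict: "clock": time; "joint_positions": joint angles; "joint_velocities": joint speeds; "effort": joint torques, N m; "eef_pos": TCP position; "tool_rot": TCP orientation; "wrist_force": force on the tool from outside, world axes, zero at the start; "ft_torque": the same for the moment, N m; "gripper_width": opening from 0.0 (shut) to 1.0 (fully open); "finger_force": force on a finger pad.
Only numpy, scipy, OpenCV 4.12 (cv2) and the standard library are available. Lean on these libraries where they do the work, as an engineer would, in place of code of your own. Each camera call takes 0.05 s, during which the arm holds its last target. There are 200 camera calls.

## Working session

There is one attempt and no reset: what is moved stays moved. The work goes in short steps, Python scripts to look and compute and a tool call to move; the robot and the scene stay as the last step left them, time stands still between calls to the robot, and variables do not carry over. Pictures are saved under pics/ and viewed, at most 10 in all, crops included, and the job is handed in when it is done.

Besides the shell and the picture viewer there is one more tool, called as name(argument=value, ...) on one line, values as JSON. move_arm: Moves the arm, as the interface text tells. Its arguments: {"type":"object","properties":{"commands":{"type":"array","items":{"type":"number"}},"squeeze":{"type":"number"}},"required":["commands"]}

```bash
mkdir -p pics; ls; python3 - <<'E'
from rig import arm
import cv2, numpy as np
for c in ["scene","top"]:
    im=arm.read_camera(c); cv2.imwrite(f"pics/{c}0.png",im[:,:,::-1])
    p=arm.camera_params(c); print(c,p["vertical_fov"],p["cx"],p["cy"],p["k1"],np.round(p["cam_to_world"],3).tolist())
    for l in ["large_cup","medium_cup","small_cup","mat","tank","lid_hinge","lid_grip","graver","jar","ring_cone"]:
        print(l,[(round(d["score"],2),np.round(d["location"],3).tolist()) for d in arm.mark_of(c,l)])
print(arm.state())
E
```

```text
pics
scene 55.43547584987761 312.0283532777164 199.95417771944756 0.019477177783189668 [[-0.714, 0.592, -0.374, 0.873], [0.7, 0.616, -0.361, 0.241], [0.016, -0.519, -0.854, 0.82], [0.0, 0.0, 0.0, 1.0]]
large_cup [(0.77, [0.337, -0.19, -0.002]), (0.72, [0.52, -0.306, 0.002]), (0.55, [0.494, -0.439, -0.001]), (0.55, [0.534, -0.164, 0.001])]
medium_cup [(0.96, [0.627, -0.232, 0.008])]
small_cup [(0.61, [0.531, -0.166, 0.003])]
mat [(0.97, [0.58, -0.23, -0.002]), (0.25, [0.385, -0.01, 0.003])]
tank [(0.83, [0.593, 0.23, -0.001])]
lid_hinge [(0.61, [0.678, 0.238, 0.104])]
lid_grip [(0.7, [0.541, 0.224, 0.152])]
graver [(0.77, [0.387, -0.009, -0.001]), (0.73, [0.533, -0.169, 0.006])]
jar [(0.86, [0.575, -0.01, 0.001])]
ring_cone [(0.84, [0.744, 0.0, -0.003])]
top 52.967437490723185 322.8311057658645 206.66994168115056 0.0009856543773090936 [[0.012, -0.995, 0.1, 0.446], [-1.0, -0.012, -0.004, -0.068], [0.005, -0.1, -0.995, 1.231], [0.0, 0.0, 0.0, 1.0]]
large_cup [(0.97, [0.52, -0.306, 0.006]), (0.89, [0.495, -0.441, -0.007]), (0.75, [0.386, -0.362, -0.003]), (0.71, [0.34, -0.186, 0.003]), (
[... 430 characters left out ...]
lock': 1.1, 'joint_positions': array([-1.39807954e+00,  2.20370252e-01,  1.52648215e+00,  4.82342987e-06,
        1.39470003e+00, -1.26104313e-01]), 'joint_velocities': array([ 0.00083982, -0.00029533,  0.00043635, -0.00028608,  0.00073861,
        0.00027301]), 'effort': array([-2.44504863e-04, -4.94580960e+01, -3.87718248e+01,  6.98479568e-02,
        4.68515349e-02, -1.49699918e-05]), 'eef_pos': array([ 0.18399213, -0.59730806,  0.22256555]), 'tool_rot': array([3.10655270e+00, 4.67635361e-01, 8.92949089e-06]), 'wrist_force': array([-0.01266547,  0.43971407, -0.9591999 ]), 'ft_torque': array([-0.02219496,  0.00822733,  0.00161188]), 'finger_force': 0.0, 'gripper_width': 0.9991603593113619}
```

View pics/top0.png

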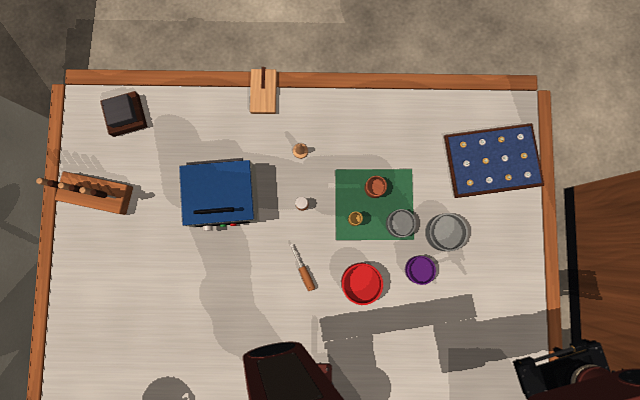

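View pics/scene0.png

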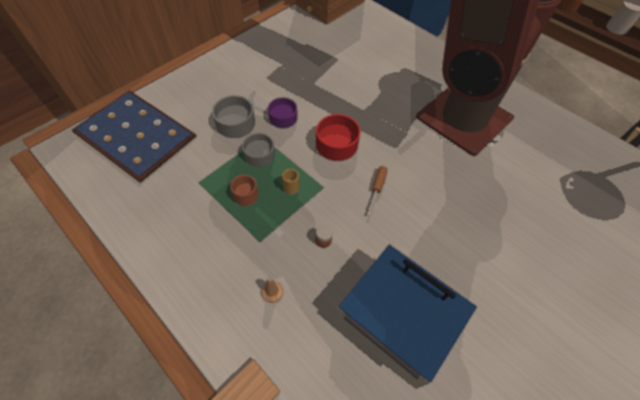

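The top view shows the mat with the copper cup at (376,187), brass at (356,218) and the smaller grey cup at (402,222). The bigger grey (447,231), purple (421,269) and red (362,283) cups are look-alikes off the mat. The lid handle is near (218,210). The scene view agrees, so grey ≈ (0.52, -0.306), copper ≈ (0.627, -0.232) and brass ≈ (0.53, -0.166).

```bash
cat > h.py <<'E'
import numpy as np, math, cv2
from scipy.spatial.transform import Rotation as R
from rig import arm
def down(yaw, tilt=0):   # tool z down, tool y at world angle yaw (deg)
    a=math.radians(yaw); y=np.array([math.cos(a),math.sin(a),0]); z=np.array([0,0,-1.]); 
    return R.from_matrix(np.column_stack([np.cross(y,z),y,z]))*R.from_euler('x',tilt,degrees=True)
def pose():
    s=arm.state(); return np.array(s["eef_pos"]),R.from_rotvec(s["tool_rot"])
def plan(p0,r0,p1,r1,n):  # n calls of 5 rows: end shift and turn of each call
    p,r=p0,r0; w=(r0.inv()*r1).as_rotvec()
    for i in range(1,n+1):
        q=p0+(np.array(p1)-p0)*i/n; rr=r0*R.from_rotvec(w*i/n)
        print(i,"shift",np.round(r.inv().apply(q-p),4),"turn",np.round((r.inv()*rr).as_rotvec(),4)); p,r=q,rr
    return p,r
E
python3 - <<'E'
from h import *
p,r=pose(); plan(p,r,[0.56,-0.235,0.30],down(5),3)
E
```

```text
1 shift [ 0.1553 -0.0785 -0.0258] turn [ 0.      0.     -0.4531]
2 shift [ 0.174  -0.0026 -0.0258] turn [ 0.      0.     -0.4531]
3 shift [ 0.1576  0.0738 -0.0258] turn [ 0.      0.     -0.4531]
```

move_arm(commands=[-1,0.031,-0.016,-0.005,0,0,-0.09,-1,0.062,-0.031,-0.01,0,0,-0.18,-1,0.093,-0.047,-0.015,0,0,-0.27,-1,0.124,-0.063,-0.02,0,0,-0.36,-1,0.155,-0.0785,-0.026,0,0,-0.453])

```text
clock: 1.52
eef_pos: [0.3098, -0.4753, 0.2486]
tool_rot: [-2.92, -1.159, -0.0]
wrist_force: [0.6, 0.1, 0.1]
gripper_width: 1.0
finger_force: 0.0
```

move_arm(commands=[-1,0.035,0,-0.005,0,0,-0.09,-1,0.07,-0.001,-0.01,0,0,-0.18,-1,0.105,-0.002,-0.015,0,0,-0.27,-1,0.14,-0.002,-0.02,0,0,-0.36,-1,0.174,-0.003,-0.026,0,0,-0.453])

```text
clock: 1.93
eef_pos: [0.4351, -0.3541, 0.2748]
tool_rot: [2.585, 1.786, 0.0]
wrist_force: [-0.5, 0.1, -0.5]
gripper_width: 1.002
finger_force: 0.0
```

move_arm(commands=[-1,0.031,0.015,-0.005,0,0,-0.09,-1,0.062,0.03,-0.01,0,0,-0.18,-1,0.093,0.045,-0.015,0,0,-0.27,-1,0.124,0.06,-0.02,0,0,-0.36,-1,0.158,0.074,-0.026,0,0,-0.453])

```text
clock: 2.35
eef_pos: [0.5606, -0.2335, 0.3007]
tool_rot: [2.118, 2.32, -0.0]
wrist_force: [0.7, 0.3, 0.5]
gripper_width: 0.999
finger_force: 0.0
```

```bash
python3 - <<'E'
from h import *
p,r=pose(); print(p,r.as_matrix().round(3).tolist())
c="wrist"; P=arm.camera_params(c); print(np.round(P["cam_to_world"],3).tolist(),P["vertical_fov"],P["cx"],P["cy"],P["k1"])
im=arm.read_camera(c); cv2.imwrite("pics/w0.png",im[:,:,::-1])
for l in ["large_cup","medium_cup","small_cup"]:
    print(l,[(round(d["score"],2),np.round(d["location"],4).tolist()) for d in arm.mark_of(c,l)])
E
```

```text
[ 0.56064057 -0.23350471  0.30071809] [[-0.091, 0.996, -0.0], [0.996, 0.091, -0.0], [-0.0, -0.0, -1.0]]
[[0.996, 0.086, 0.026, 0.552], [0.09, -0.953, -0.29, -0.154], [-0.0, 0.291, -0.957, 0.463], [0.0, 0.0, 0.0, 1.0]] 71.78632120915724 324.1470251670901 195.8612689744914 0.015496999377164221
large_cup [(0.8, [0.5208, -0.3041, 0.006]), (0.79, [0.4939, -0.4411, -0.0015]), (0.75, [0.3397, -0.1869, 0.0013]), (0.72, [0.3822, -0.3646, 0.001])]
medium_cup [(0.87, [0.6337, -0.2324, 0.0042])]
small_cup [(0.86, [0.5284, -0.1661, 0.0026]), (0.5, [0.5803, -0.2302, 0.0015]), (0.38, [0.7426, -0.0033, -0.0044]), (0.19, [0.6342, -0.2301, 0.0018])]
```

View pics/w0.png

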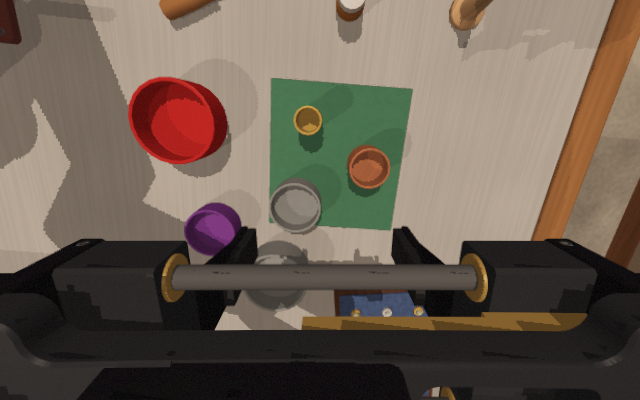

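The wrist view shows brass with its rim at (308,121), copper at (369,167) and grey at (296,206), all clear of the fingers. I'll refine the centres by fitting cylinder silhouettes.

```bash
cat >> h.py <<'E'
def project(c,P,X):
    M=np.linalg.inv(P["cam_to_world"]); q=X@M[:3,:3].T+M[:3,3]; s=q[:,:2]/q[:,2:]
    s=s*(1+P["k1"]*(s**2).sum(1,keepdims=True)); f=200/math.tan(math.radians(P["vertical_fov"]/2))
    return s*f+[P["cx"],P["cy"]]
def ray(P,u,v,z):   # pixel to world at height z
    f=200/math.tan(math.radians(P["vertical_fov"]/2)); d=np.array([(u-P["cx"])/f,(v-P["cy"])/f]); s=d.copy()
    for _ in range(5): s=d/(1+P["k1"]*(s@s))
    T=P["cam_to_world"]; w=T[:3,:3]@np.array([*s,1]); return T[:3,3]+w*(z-T[2,3])/w[2]
def fitcyl(P,mask,x,y,rad,z0,z1,k=4):
    from scipy.optimize import minimize
    t=np.linspace(0,2*np.pi,60); C=np.c_[np.cos(t),np.sin(t)]*rad
    M=cv2.resize(mask.astype(np.uint8),None,fx=k,fy=k,interpolation=cv2.INTER_NEAREST)
    def cost(v):
        X=np.vstack([np.c_[C+v,np.full(60,z)] for z in (z0,z1)])
        h=cv2.convexHull((((project(0,P,X)+.5)*k-.5)).astype(np.float32)); m=np.zeros_like(M)
        cv2.fillPoly(m,[np.round(h).astype(int)],1); return 1-(m&M).sum()/(m|M).sum()
    r=minimize(cost,[x,y],method="Nelder-Mead",options=dict(initial_simplex=[[x-.01,y-.01],[x+.01,y],[x,y+.01]],xatol=1e-4,fatol=1e-4))
    return r.x,1-r.fun
E
python3 - <<'E'
from h import *
def run(c,P,im):
    H,S,V=cv2.split(cv2.cvtColor(im,cv2.COLOR_RGB2HSV))
    for n,x,y,rad,z0,z1,hs in [("med",.630,-.232,.031,4,54,(0,13)),("small",.529,-.166,.020,4,62,(14,28)),("large",.520,-.305,.042,4,46,None)]:
        X=np.array([[x,y,.03]]); u,v=project(c,P,X)[0]; 
        loc=np.zeros(H.shape,bool); q=int(2.0*rad*400/np.linalg.norm(P["cam_to_world"][:3,3]-X[0])); loc[int(v)-q:int(v)+q,int(u)-q:int(u)+q]=1
        m=loc&((S>90)&(H>=hs[0])&(H<=hs[1]) if hs else (S<35)&(V<150))
        print(c,n,m.sum(),fitcyl(P,m,x,y,rad,z0/1e3,z1/1e3))
        if n=="large": print([ (ray(P,u,v,.046)).round(4).tolist() for u,v in ([(296,206)] if c=="wrist" else [(402,221.5)])])
run("wrist",arm.camera_params("wrist"),cv2.imread("pics/w0.png")[:,:,::-1].copy())
run("top",arm.camera_params("top"),cv2.imread("pics/top0.png")[:,:,::-1].copy())
E
```

```text
wrist med 1441 (array([ 0.62678742, -0.2298431 ]), np.float64(0.9489821148932663))
wrist small 684 (array([ 0.52928553, -0.167719  ]), np.float64(0.9638878907653611))
wrist large 400 (array([ 0.51657991, -0.30544276]), np.float64(0.004773817447384698))
[[0.5196, -0.3013, 0.046]]
top med 381 (array([ 0.62934399, -0.23075288]), np.float64(0.93886395294846))
top small 169 (array([ 0.53180809, -0.16908899]), np.float64(0.9363124560168895))
top large 671 (array([ 0.51987157, -0.30707415]), np.float64(0.9175617849969435))
[[0.5233, -0.3078, 0.046]]
```

```bash
python3 - <<'E'
from h import *
p,r=pose(); p,r=plan(p,r,[0.6275,-0.2305,0.13],down(5),1); plan(p,r,[0.6275,-0.2305,0.033],down(5),1)
E
```

```text
1 shift [-0.0026  0.0674  0.1705] turn [-0.0003  0.0004  0.0012]
1 shift [-0.    -0.     0.097] turn [ 0. -0. -0.]
```

move_arm(commands=[-1,-0.001,0.014,0.034,0,0,0,-1,-0.001,0.028,0.068,0,0,0,-1,-0.002,0.042,0.102,0,0,0,-1,-0.002,0.055,0.137,0,0,0,-1,-0.0026,0.0674,0.1705,0,0,0.001])

```text
clock: 2.97
eef_pos: [0.6262, -0.2327, 0.128]
tool_rot: [-2.127, -2.311, 0.001]
wrist_force: [0.7, 0.7, -0.9]
gripper_width: 1.0
finger_force: 0.0
```

```bash
python3 - <<'E'
from h import *
p,r=pose(); plan(p,r,[0.6275,-0.2305,0.033],down(5),1)
c="wrist"; P=arm.camera_params(c)
im=arm.read_camera(c); cv2.imwrite("pics/w1.png",im[:,:,::-1])
H,S,V=cv2.split(cv2.cvtColor(im,cv2.COLOR_RGB2HSV)); m=(S>90)&(H<=13); m[240:]=0
n,lab,st,ce=cv2.connectedComponentsWithStats(m.astype(np.uint8)); print([(st[i].tolist(),ce[i].round()) for i in range(1,n) if st[i,4]>200])
E
```

```text
1 shift [0.0021 0.0015 0.095 ] turn [-0.0007  0.0001 -0.0043]
[([0, 51, 104, 146, 11303], array([ 43., 126.])), ([294, 159, 68, 74, 3838], array([327., 196.])), ([605, 158, 35, 82, 1406], array([628., 211.]))]
```

View pics/w1.png

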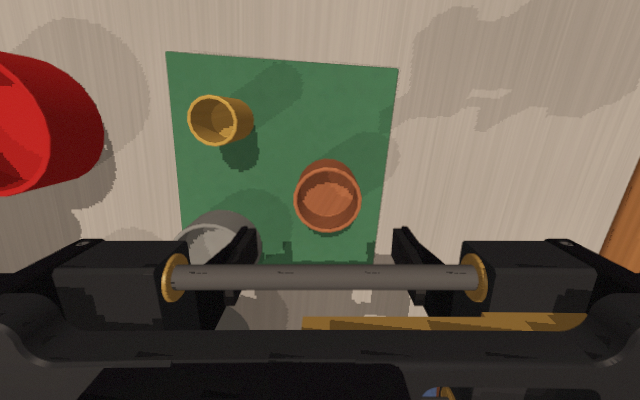

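The copper rim is centred near (327,200), with the fingers straddling it evenly (mid ≈ 324). I'll check the fore-aft centre, then descend.

```bash
python3 - <<'E'
from h import *
P=arm.camera_params("wrist"); im=cv2.imread("pics/w1.png")[:,:,::-1].copy()
H,S,V=cv2.split(cv2.cvtColor(im,cv2.COLOR_RGB2HSV)); m=(S>90)&(H<=13)
m[240:]=0; m[:,:280]=0; m[:,380:]=0; print(fitcyl(P,m,.628,-.231,.031,.004,.054), ray(P,327.5,200,.054))
m=(S>90)&(H>13)&(H<29); m[160:]=0;m[:,:180]=0;m[:,260:]=0; print(fitcyl(P,m,.53,-.168,.020,.004,.062), ray(P,213,120,.062))
E
```

```text
(array([ 0.62297181, -0.22465413]), np.float64(0.8917772807807371)) [ 0.62405518 -0.22284367  0.054     ]
(array([ 0.53011925, -0.16454399]), np.float64(0.9027222777222778)) [ 0.53065359 -0.16358455  0.062     ]
```

```bash
python3 - <<'E'
from h import *
P=arm.camera_params("wrist"); im=arm.read_camera("wrist"); p,r=pose(); print(p)
H,S,V=cv2.split(cv2.cvtColor(im,cv2.COLOR_RGB2HSV)); m=(S>90)&(H<=13)
m[240:]=0; m[:,:280]=0; m[:,380:]=0; 
ys,xs=np.nonzero(m); print(xs.min(),xs.max(),ys.min(),ys.max())
for z in (.050,.054,.058): print(fitcyl(P,m,.628,-.231,.031,z-.05,z))
m=(S>90)&(H>13)&(H<29); m[160:]=0;m[:,:180]=0;m[:,260:]=0; print(fitcyl(P,m,.53,-.168,.020,.004,.062))
E
```

```text
[ 0.62239325 -0.23031681  0.12126762]
296 365 164 239
(array([ 0.62734133, -0.23063589]), np.float64(0.9821834950293449))
(array([ 0.62725501, -0.22962631]), np.float64(0.9573790052675999))
(array([ 0.62688153, -0.22896053]), np.float64(0.9270890570184708))
(array([ 0.52962535, -0.16736388]), np.float64(0.9641271569777182))
```

move_arm(commands=[-1,0,0,0,0,0,0,-1,0,0,0,0,0,0,-1,0,0,0,0,0,0,-1,0,0,0,0,0,0,-1,0,0,0,0,0,0])

```text
clock: 3.48
eef_pos: [0.6279, -0.2322, 0.1327]
tool_rot: [2.122, 2.312, 0.002]
wrist_force: [0.4, 0.3, -0.7]
gripper_width: 0.996
finger_force: 0.0
```

```bash
python3 - <<'E'
from h import *
p,r=pose(); print(p,arm.state()["joint_velocities"].round(3)); plan(p,r,[0.6272,-0.2300,0.033],down(5),1)
E
```

```text
[ 0.62786343 -0.2321615   0.13273577] [ 0.004  0.01   0.008  0.    -0.002  0.   ]
1 shift [ 0.0024 -0.0008  0.0997] turn [ 0.0033  0.0022 -0.0018]
```

move_arm(commands=[-1,0.001,-0.001,0.015,0.003,0.002,-0.002,-1,0.0022,-0.001,0.04,0.003,0.002,-0.002,-1,0.0022,-0.001,0.065,0.003,0.002,-0.002,-1,0.0022,-0.001,0.085,0.003,0.002,-0.002,-1,0.0022,-0.001,0.098,0.003,0.002,-0.002])

```text
clock: 3.9
eef_pos: [0.624, -0.2282, 0.0285]
tool_rot: [-2.116, -2.312, 0.003]
wrist_force: [-0.2, -0.1, -0.4]
gripper_width: 0.999
finger_force: 0.0
```

move_arm(commands=[-1,0,0,0,0,0,0,-1,0,0,0,0,0,0,1,0,0,0,0,0,0,1,0,0,0,0,0,0,1,0,0,0,0,0,0], squeeze=20)

```text
clock: 4.32
eef_pos: [0.6271, -0.2298, 0.0339]
tool_rot: [-2.121, -2.317, 0.0]
wrist_force: [0.3, -0.4, -0.0]
gripper_width: 0.855
finger_force: 0.0
```

move_arm(commands=[1,0,0,0,0,0,0,1,0,0,0,0,0,0,1,0,0,0,0,0,0,1,0,0,0,0,0,0,1,0,0,0,0,0,0])

```text
clock: 4.73
eef_pos: [0.6267, -0.2295, 0.0331]
tool_rot: [-2.12, -2.316, 0.0]
wrist_force: [1.6, 0.6, 5.5]
gripper_width: 0.705
finger_force: 20.0
```

move_arm(commands=[1,0,0,-0.008,0,0,0,1,0,0,-0.025,0,0,0,1,0,0,-0.045,0,0,0,1,0,0,-0.062,0,0,0,1,0,0,-0.07,0,0,0])

```text
clock: 5.15
eef_pos: [0.6265, -0.2296, 0.1041]
tool_rot: [-2.12, -2.315, 0.001]
wrist_force: [0.7, -1.4, -1.9]
gripper_width: 0.702
finger_force: 20.0
```

move_arm(commands=[1,0,0,0,0,0,0,1,0,0,0,0,0,0,1,0,0,0,0,0,0,1,0,0,0,0,0,0,1,0,0,0,0,0,0])

```text
clock: 5.57
eef_pos: [0.6252, -0.2289, 0.1004]
tool_rot: [-2.118, -2.313, 0.002]
wrist_force: [-0.3, 0.0, -3.0]
gripper_width: 0.701
finger_force: 20.0
```

```bash
python3 - <<'E'
from h import *
p,r=pose(); plan(p,r,[0.52,-0.3045,0.105],down(5),1)
E
```

```text
1 shift [-0.066  -0.1115 -0.0042] turn [-0.0052 -0.0033  0.0007]
```

move_arm(commands=[1,-0.006,-0.01,0,0,0,0,1,-0.022,-0.037,0,0,0,0,1,-0.044,-0.074,0,0,0,0,1,-0.06,-0.102,0,0,0,0,1,-0.066,-0.112,0,0,0,0])

```text
clock: 5.98
eef_pos: [0.5159, -0.3073, 0.1014]
tool_rot: [-2.12, -2.31, 0.005]
wrist_force: [0.2, 0.5, -3.3]
gripper_width: 0.702
finger_force: 20.0
```

move_arm(commands=[1,0,0,0,0,0,0,1,0,0,0,0,0,0,1,0,0,0,0,0,0,1,0,0,0,0,0,0,1,0,0,0,0,0,0])

```text
clock: 6.4
eef_pos: [0.5212, -0.3041, 0.1022]
tool_rot: [-2.117, -2.316, 0.001]
wrist_force: [-0.1, -0.3, -2.2]
gripper_width: 0.705
finger_force: 20.0
```

```bash
python3 - <<'E'
from h import *
p,r=pose(); P=arm.camera_params("wrist"); im=arm.read_camera("wrist"); print(p)
plan(p,r,[0.52,-0.3045,0.105],down(5),1)
cv2.imwrite("pics/w2.png",cv2.resize(im[90:290,200:460,::-1],None,fx=3,fy=3))
t=arm.read_camera("top"); 
print([(round(d["score"],2),np.round(d["location"],4).tolist()) for l in("large_cup","medium_cup") for d in arm.mark_of("wrist",l)])
t=np.linspace(0,2*np.pi,8,endpoint=False); print(project(0,P,np.c_[.52+.042*np.cos(t),-.3045+.042*np.sin(t),0*t+.046]).round(0).tolist())
print(project(0,P,np.c_[p[0]+.031*np.cos(t),p[1]+.031*np.sin(t),0*t+p[2]+.02]).round(0).tolist())
E
```

```text
[ 0.52123416 -0.30411755  0.10221697]
1 shift [-0.0003 -0.0013 -0.0028] turn [-0.0028 -0.0021  0.0023]
[(0.93, [0.5182, -0.304, 0.0057]), (0.93, [0.3833, -0.3635, 0.0028]), (0.87, [0.34, -0.1877, 0.0003]), (0.6, [0.4935, -0.4431, 0.0006]), (0.3, [0.5781, -0.2318, 0.0017]), (0.82, [0.5269, -0.3077, 0.0676])]
[[374.0, 216.0], [364.0, 181.0], [329.0, 162.0], [291.0, 174.0], [275.0, 208.0], [287.0, 241.0], [320.0, 256.0], [355.0, 246.0]]
[[380.0, 261.0], [369.0, 225.0], [331.0, 206.0], [290.0, 218.0], [273.0, 252.0], [287.0, 286.0], [322.0, 302.0], [359.0, 292.0]]
```

View pics/w2.png

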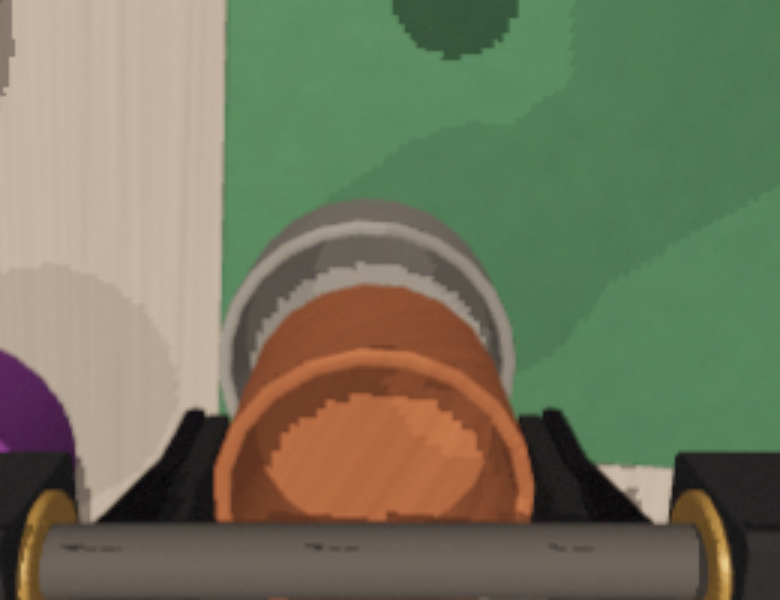

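The grey rim spans about u 274–372 with its top at v 163, and the copper rim spans u 272–378 with its top at v 206. Both match the prediction to about 1 px, so they are aligned and I can lower.

move_arm(commands=[1,0,-0.001,0.005,0,0,0,1,0,-0.001,0.015,0,0,0,1,0,-0.001,0.026,0,0,0,1,0,-0.001,0.038,0,0,0,1,0,-0.001,0.046,0,0,0])

```text
clock: 7.02
eef_pos: [0.518, -0.3041, 0.0536]
tool_rot: [-2.117, -2.312, 0.002]
wrist_force: [-0.2, 0.4, -2.5]
gripper_width: 0.699
finger_force: 20.0
```

move_arm(commands=[1,0,0,0.002,0,0,0,1,0,0,0.004,0,0,0,1,0,0,0.005,0,0,0,1,0,0,0.005,0,0,0,1,0,0,0.005,0,0,0])

```text
clock: 7.43
eef_pos: [0.5196, -0.3052, 0.0518]
tool_rot: [-2.12, -2.315, 0.001]
wrist_force: [0.6, 0.8, -1.3]
gripper_width: 0.706
finger_force: 20.0
```

move_arm(commands=[1,0,0,0.001,0,0,0,1,0,0,0.0015,0,0,0,1,0,0,0.0015,0,0,0,-1,0,0,0.0015,0,0,0,-1,0,0,0.0015,0,0,0])

```text
clock: 7.85
eef_pos: [0.5195, -0.3052, 0.0502]
tool_rot: [-2.12, -2.315, 0.001]
wrist_force: [1.1, 0.3, 0.8]
gripper_width: 0.78
finger_force: 0.0
```

move_arm(commands=[-1,0,0,0,0,0,0,-1,0,0,0,0,0,0,-1,0,0,-0.01,0,0,0,-1,0,0,-0.04,0,0,0,-1,0,0,-0.08,0,0,0])

```text
clock: 8.27
eef_pos: [0.5171, -0.3033, 0.1274]
tool_rot: [-2.114, -2.309, 0.002]
wrist_force: [0.6, -0.8, -0.7]
gripper_width: 0.994
finger_force: 0.0
```

move_arm(commands=[-1,0,0,0,0,0,0,-1,0,0,0,0,0,0,-1,0,0,0,0,0,0,-1,0,0,0,0,0,0,-1,0,0,0,0,0,0])

```text
clock: 8.68
eef_pos: [0.5185, -0.3043, 0.1282]
tool_rot: [-2.117, -2.312, 0.002]
wrist_force: [-0.3, -0.3, 0.3]
gripper_width: 0.999
finger_force: 0.0
```

```bash
python3 - <<'E'
from h import *
P=arm.camera_params("wrist"); im=arm.read_camera("wrist"); p,r=pose(); print(p)
H,S,V=cv2.split(cv2.cvtColor(im,cv2.COLOR_RGB2HSV))
m=(S>90)&(H<=13); m[270:]=0; m[:,:270]=0; m[:,385:]=0
for z in (.066,.070,.074): print(z,fitcyl(P,m,.52,-.3045,.031,.046,z))
m=(S>90)&(H>13)&(H<29); m[220:]=0;
print(project(0,P,np.array([[.53,-.168,.03]])), np.argwhere(m).min(0),np.argwhere(m).max(0)); print(fitcyl(P,m,.53,-.168,.020,.004,.062))
cv2.imwrite("pics/w3.png",cv2.resize(im[60:290,200:460,::-1],None,fx=2,fy=2))
plan(p,r,[0.53,-0.1675,0.135],down(5),1)
E
```

```text
[ 0.51857146 -0.30437183  0.12819859]
0.066 (array([ 0.51766615, -0.3048403 ]), np.float64(0.9164175768919183))
0.07 (array([ 0.5176014 , -0.30367302]), np.float64(0.9490620350155052))
0.074 (array([ 0.51765534, -0.30186047]), np.float64(0.9630461273053383))
[[353.84427192  44.20355915]] [  1 330] [ 72 385]
(array([ 0.52978302, -0.16742593]), np.float64(0.9654311693971751))
1 shift [ 0.1354  0.0234 -0.0064] turn [-0.005  -0.0039  0.0007]
```

View pics/w3.png

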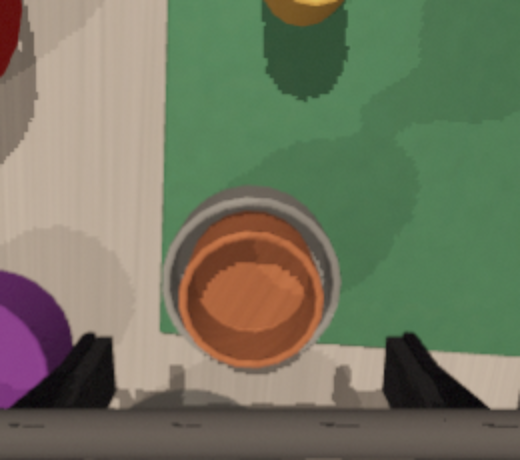

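Copper sits inside grey, with its rim centred near crop (252,298) and well within the grey rim. Brass is next.

move_arm(commands=[-1,0.014,0.002,0,-0.004,-0.003,0,-1,0.045,0.008,0,-0.004,-0.003,0,-1,0.085,0.015,0,-0.004,-0.003,0,-1,0.12,0.021,0,-0.004,-0.003,0,-1,0.135,0.0234,0,-0.004,-0.003,0])

```text
clock: 9.15
eef_pos: [0.5301, -0.1636, 0.1289]
tool_rot: [-2.118, -2.318, -0.001]
wrist_force: [-0.3, 0.2, -0.1]
gripper_width: 0.997
finger_force: 0.0
```

move_arm(commands=[-1,0,0,0,0,0,0,-1,0,0,0,0,0,0,-1,0,0,0,0,0,0,-1,0,0,0,0,0,0,-1,0,0,0,0,0,0])

```text
clock: 9.57
eef_pos: [0.5307, -0.1695, 0.1298]
tool_rot: [2.122, 2.314, -0.0]
wrist_force: [-0.2, -0.0, 0.2]
gripper_width: 1.0
finger_force: 0.0
```

```bash
python3 - <<'E'
from h import *
P=arm.camera_params("wrist"); im=arm.read_camera("wrist"); p,r=pose(); print(p)
H,S,V=cv2.split(cv2.cvtColor(im,cv2.COLOR_RGB2HSV))
m=(S>90)&(H>13)&(H<29); m[255:]=0;m[:,:280]=0;m[:,370:]=0
print(np.argwhere(m).min(0),np.argwhere(m).max(0)); print(fitcyl(P,m,.53,-.168,.020,.004,.062))
plan(p,r,[0.53,-0.1675,0.041],down(5),1)
E
```

```text
[ 0.53073305 -0.16950591  0.12983608]
[ 16 302] [225 368]
(array([ 0.52966779, -0.16765075]), np.float64(0.9716795675144366))
1 shift [ 0.0022 -0.0006  0.0888] turn [ 0.0009  0.001  -0.0008]
```

move_arm(commands=[-1,0.001,-0.001,0.008,0,0,0,-1,0.0018,-0.001,0.03,0,0,0,-1,0.0018,-0.001,0.055,0,0,0,-1,0.0018,-0.001,0.078,0,0,0,-1,0.0018,-0.001,0.088,0,0,0])

```text
clock: 10.03
eef_pos: [0.5273, -0.1662, 0.0381]
tool_rot: [-2.12, -2.313, 0.002]
wrist_force: [-0.7, 0.2, 0.5]
gripper_width: 1.003
finger_force: 0.0
```

move_arm(commands=[-1,0,0,0,0,0,0,-1,0,0,0,0,0,0,1,0,0,0,0,0,0,1,0,0,0,0,0,0,1,0,0,0,0,0,0])

```text
clock: 10.45
eef_pos: [0.531, -0.1674, 0.0435]
tool_rot: [2.119, 2.314, 0.001]
wrist_force: [0.0, 0.1, 0.1]
gripper_width: 0.851
finger_force: 0.0
```

move_arm(commands=[1,0,0,0,0,0,0,1,0,0,0,0,0,0,1,0,0,0,0,0,0,1,0,0,0,0,0,0,1,0,0,0,0,0,0])

```text
clock: 10.87
eef_pos: [0.5298, -0.1669, 0.042]
tool_rot: [2.121, 2.316, 0.0]
wrist_force: [0.9, 0.1, 1.0]
gripper_width: 0.48
finger_force: 0.4
```

move_arm(commands=[1,0,0,0,0,0,0,1,0,0,0,0,0,0,1,0,0,0,0,0,0,1,0,0,0,0,0,0,1,0,0,0,0,0,0])

```text
clock: 11.28
eef_pos: [0.5299, -0.1669, 0.042]
tool_rot: [2.121, 2.316, 0.0]
wrist_force: [-0.2, 1.0, 0.6]
gripper_width: 0.452
finger_force: 20.0
```

move_arm(commands=[1,0,0,-0.008,0,0,0,1,0,0,-0.03,0,0,0,1,0,0,-0.057,0,0,0,1,0,0,-0.082,0,0,0,1,0,0,-0.095,0,0,0])

```text
clock: 11.7
eef_pos: [0.5311, -0.1674, 0.1406]
tool_rot: [2.118, 2.313, 0.002]
wrist_force: [-0.3, -0.5, -0.3]
gripper_width: 0.454
finger_force: 20.0
```

move_arm(commands=[1,0,0,0,0,0,0,1,0,0,0,0,0,0,1,0,0,0,0,0,0,1,0,0,0,0,0,0,1,0,0,0,0,0,0])

```text
clock: 12.12
eef_pos: [0.5286, -0.1663, 0.135]
tool_rot: [-2.12, -2.316, 0.001]
wrist_force: [-0.6, -0.1, -0.5]
gripper_width: 0.45
finger_force: 20.0
```

```bash
python3 - <<'E'
from h import *
p,r=pose(); print(p); plan(p,r,[0.5180,-0.3040,p[2]],down(5),1)
E
```

```text
[ 0.52858851 -0.16628762  0.1350292 ]
1 shift [-1.362e-01 -2.260e-02 -1.000e-04] turn [-0.0018 -0.0007  0.0007]
```

move_arm(commands=[1,-0.012,-0.002,0,0,0,0,1,-0.044,-0.008,0,0,0,0,1,-0.088,-0.015,0,0,0,0,1,-0.123,-0.021,0,0,0,0,1,-0.1365,-0.023,0,0,0,0])

```text
clock: 12.53
eef_pos: [0.5177, -0.3104, 0.1368]
tool_rot: [2.123, 2.312, -0.003]
wrist_force: [-0.2, 0.3, -0.3]
gripper_width: 0.455
finger_force: 20.0
```

move_arm(commands=[1,0,0,0,0,0,0,1,0,0,0,0,0,0,1,0,0,0,0,0,0,1,0,0,0,0,0,0,1,0,0,0,0,0,0])

```text
clock: 12.95
eef_pos: [0.519, -0.3035, 0.1369]
tool_rot: [2.119, 2.318, 0.0]
wrist_force: [-0.1, -0.4, -1.8]
gripper_width: 0.453
finger_force: 20.0
```

```bash
python3 - <<'E'
from h import *
p,r=pose(); P=arm.camera_params("wrist"); im=arm.read_camera("wrist"); print(p)
cv2.imwrite("pics/w4.png",cv2.resize(im[90:290,200:460,::-1],None,fx=3,fy=3))
t=np.linspace(0,2*np.pi,60)
for n,c,rad,z in [("med",(.518,-.304),.031,.070),("small",p[:2],.02,p[2]+.02)]:
    q=project(0,P,np.c_[c[0]+rad*np.cos(t),c[1]+rad*np.sin(t),0*t+z]); print(n,((q.min(0)-[200,90])*3).round(),((q.max(0)-[200,90])*3).round())
print([(l,round(d["score"],2),np.round(d["location"],4).tolist()) for l in("small_cup","medium_cup") for d in arm.mark_of("wrist",l)])
E
```

```text
[ 0.51897979 -0.30349905  0.13689872]
med [267. 249.] [479. 449.]
small [276. 404.] [483. 590.]
[('small_cup', 0.95, [0.5186, -0.3034, 0.0994]), ('small_cup', 0.38, [0.526, -0.3069, 0.0188]), ('medium_cup', 0.91, [0.5245, -0.305, 0.0183])]
```

View pics/w4.png

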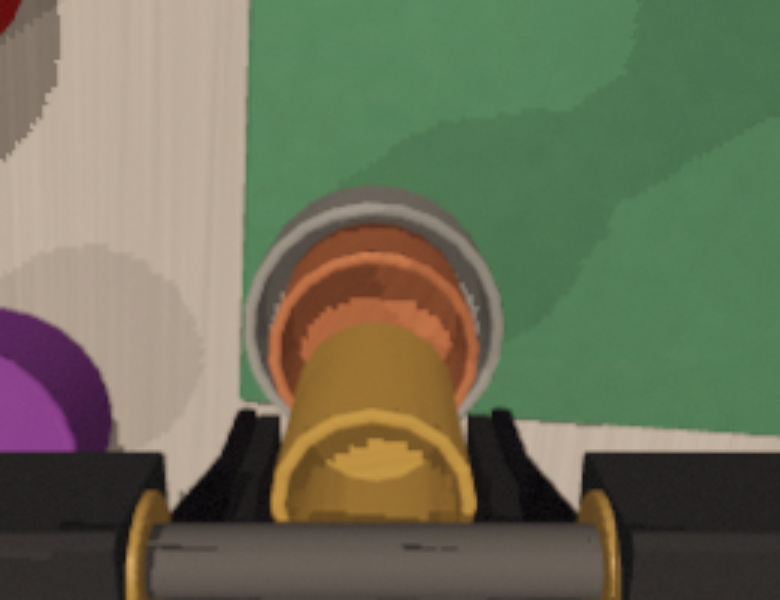

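The copper rim spans crop x 268–478 with its top at y 251, and the held brass rim spans x 272–475 with its top at y 410. Both are within about 1–2 mm of the prediction, so I'll lower the brass.

move_arm(commands=[1,0,0,0.006,0,0,0,1,0,0,0.018,0,0,0,1,0,0,0.034,0,0,0,1,0,0,0.047,0,0,0,1,0,0,0.056,0,0,0])

```text
clock: 13.52
eef_pos: [0.5176, -0.3039, 0.0782]
tool_rot: [-2.12, -2.316, 0.0]
wrist_force: [-0.8, -0.0, -0.8]
gripper_width: 0.456
finger_force: 20.0
```

move_arm(commands=[1,0,0,0.002,0,0,0,1,0,0,0.004,0,0,0,1,0,0,0.005,0,0,0,1,0,0,0.005,0,0,0,1,0,0,0.005,0,0,0])

```text
clock: 13.93
eef_pos: [0.5193, -0.3052, 0.0768]
tool_rot: [2.12, 2.315, 0.0]
wrist_force: [-0.1, 0.5, -1.9]
gripper_width: 0.455
finger_force: 20.0
```

move_arm(commands=[1,0,0,0.001,0,0,0,1,0,0,0.002,0,0,0,1,0,0,0.002,0,0,0,-1,0,0,0.002,0,0,0,-1,0,0,0.002,0,0,0])

```text
clock: 14.35
eef_pos: [0.519, -0.305, 0.0743]
tool_rot: [2.12, 2.316, 0.0]
wrist_force: [0.1, 0.9, -1.5]
gripper_width: 0.534
finger_force: 0.0
```

move_arm(commands=[-1,0,0,0,0,0,0,-1,0,0,0,0,0,0,-1,0,0,-0.005,0,0,0,-1,0,0,-0.025,0,0,0,-1,0,0,-0.06,0,0,0])

```text
clock: 14.77
eef_pos: [0.5161, -0.3028, 0.1305]
tool_rot: [-2.117, -2.312, 0.001]
wrist_force: [0.2, -0.7, -0.4]
gripper_width: 0.903
finger_force: 0.0
```

move_arm(commands=[-1,0,0,-0.02,0,0,0,-1,0,0,-0.04,0,0,0,-1,0,0,-0.05,0,0,0,-1,0,0,-0.05,0,0,0,-1,0,0,-0.05,0,0,0])

```text
clock: 15.18
eef_pos: [0.5188, -0.3048, 0.1842]
tool_rot: [2.12, 2.315, 0.0]
wrist_force: [0.1, 0.0, -0.6]
gripper_width: 0.994
finger_force: 0.0
```

```bash
python3 - <<'E'
from h import *
p,r=pose(); P=arm.camera_params("wrist"); im=arm.read_camera("wrist"); print(p)
cv2.imwrite("pics/w5.png",cv2.resize(im[90:290,200:460,::-1],None,fx=3,fy=3))
t=np.linspace(0,2*np.pi,60)
for n,c,rad,z in [("med",(.518,-.304),.031,.070),("small",(.518,-.304),.02,.094)]:
    q=project(0,P,np.c_[c[0]+rad*np.cos(t),c[1]+rad*np.sin(t),0*t+z]); print(n,((q.min(0)-[200,90])*3).round(),((q.max(0)-[200,90])*3).round())
c="top"; arm.read_camera(c)
print([(l,round(d["score"],2),np.round(d["location"],4).tolist()) for l in("lid_grip","lid_hinge","tank") for d in arm.mark_of(c,l)[:1] for _ in range(1)])
# lid edges in the top picture
T=cv2.imread("pics/top0.png")[:,:,::-1].copy(); H,S,V=cv2.split(cv2.cvtColor(T,cv2.COLOR_RGB2HSV)); m=((H>100)&(H<125)&(S>100)).astype(np.uint8); m[:,300:]=0
cs,_=cv2.findContours(m,0,2); k=max(cs,key=cv2.contourArea); b=cv2.boxPoints(cv2.minAreaRect(k)); P=arm.camera_params("top")
print([ray(P,u,v,.1085).round(4).tolist() for u,v in b])
m=((V<45)).astype(np.uint8); m[:,:188]=0;m[:,250:]=0;m[:205]=0;m[217:]=0
q=np.argwhere(m); print(q.min(0),q.max(0)); print([ray(P,u,v,.149).round(4).tolist() for v,u in (q.mean(0),q[q[:,1].argmin()],q[q[:,1].argmax()])])
E
```

```text
[ 0.51884321 -0.30483367  0.18415756]
med [284. 215.] [463. 387.]
small [311. 263.] [436. 383.]
[('lid_grip', 0.67, [0.5424, 0.2229, 0.1446]), ('lid_hinge', 0.94, [0.6794, 0.236, 0.1038]), ('tank', 0.66, [0.5947, 0.2302, 0.002])]
[[0.6707, 0.3393, 0.1085], [0.6901, 0.1383, 0.1085], [0.5217, 0.1197, 0.1085], [0.503, 0.3178, 0.1085]]
[207 194] [213 243]
[[0.5405, 0.2175, 0.149], [0.5382, 0.2752, 0.149], [0.5452, 0.1431, 0.149]]
```

View pics/w5.png

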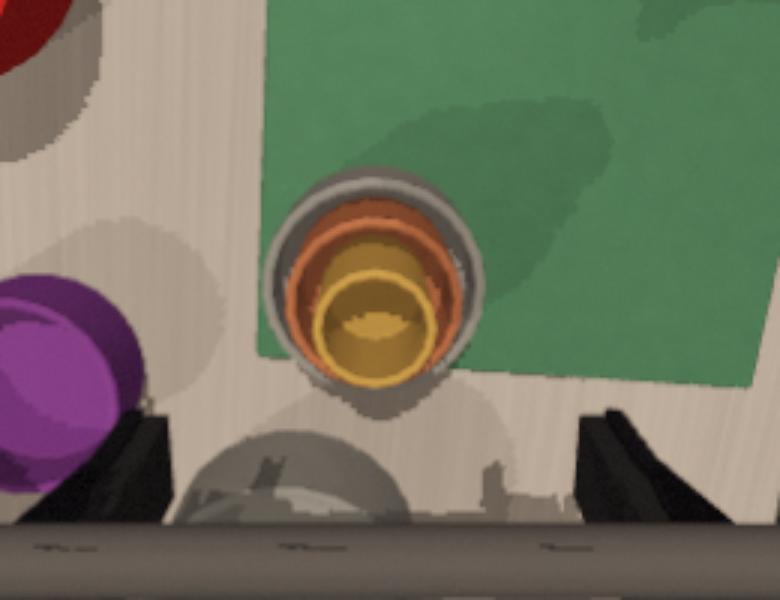

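The nest is complete: brass rim at crop (375,328) inside copper (375,300) inside grey. The lid corners and networks agree on tank yaw ≈ 5.7°, hinge ≈ (0.680, 0.2375) and bar ≈ (0.541, 0.224, 0.1435).

```bash
python3 - <<'E'
from h import *
p,r=pose(); print(p); plan(p,r,[0.541,0.224,0.22],down(5.7),3)
E
```

```text
[ 0.51799621 -0.30418858  0.18226924]
1 shift [ 0.1747  0.0231 -0.0124] turn [-0.0004 -0.0003 -0.0038]
2 shift [ 0.1746  0.0238 -0.0125] turn [-0.0004 -0.0003 -0.0038]
3 shift [ 0.1745  0.0244 -0.0125] turn [-0.0004 -0.0003 -0.0038]
```

move_arm(commands=[-1,0.02,0.003,-0.003,0,0,-0.001,-1,0.06,0.008,-0.005,0,0,-0.002,-1,0.098,0.013,-0.008,0,0,-0.003,-1,0.136,0.018,-0.01,0,0,-0.004,-1,0.175,0.023,-0.0125,0,0,-0.004])

```text
clock: 15.85
eef_pos: [0.5256, -0.1269, 0.1955]
tool_rot: [-2.118, -2.32, 0.001]
wrist_force: [1.0, 1.2, 0.2]
gripper_width: 0.994
finger_force: 0.0
```

move_arm(commands=[-1,0.035,0.005,-0.003,0,0,-0.001,-1,0.07,0.01,-0.005,0,0,-0.002,-1,0.105,0.015,-0.008,0,0,-0.003,-1,0.14,0.02,-0.01,0,0,-0.004,-1,0.175,0.024,-0.0125,0,0,-0.004])

```text
clock: 16.27
eef_pos: [0.5335, 0.0498, 0.2081]
tool_rot: [2.112, 2.325, -0.001]
wrist_force: [0.7, 0.0, -0.2]
gripper_width: 1.0
finger_force: 0.0
```

move_arm(commands=[-1,0.039,0.005,-0.003,0,0,-0.001,-1,0.078,0.01,-0.005,0,0,-0.002,-1,0.118,0.015,-0.008,0,0,-0.003,-1,0.155,0.02,-0.01,0,0,-0.004,-1,0.174,0.024,-0.0125,0,0,-0.004])

```text
clock: 16.68
eef_pos: [0.5402, 0.2276, 0.2202]
tool_rot: [-2.104, -2.332, 0.0]
wrist_force: [-0.3, 0.8, -0.1]
gripper_width: 1.002
finger_force: 0.0
```

move_arm(commands=[-1,0,0,0,0,0,0,-1,0,0,0,0,0,0,-1,0,0,0,0,0,0,-1,0,0,0,0,0,0,-1,0,0,0,0,0,0])

```text
clock: 17.1
eef_pos: [0.5413, 0.2222, 0.2208]
tool_rot: [2.109, 2.327, -0.001]
wrist_force: [0.4, 0.3, -0.8]
gripper_width: 1.0
finger_force: 0.0
```

```bash
python3 - <<'E'
from h import *
P=arm.camera_params("wrist"); p,r=pose(); im=arm.read_camera("wrist"); print(p)
cv2.imwrite("pics/w6.png",im[:,:,::-1])
print([(l,round(d["score"],2),np.round(d["location"],4).tolist()) for l in("lid_grip","lid_hinge","tank") for d in arm.mark_of("wrist",l)[:1]])
print(project(0,P,np.array([[.541-.05*math.sin(.0995),.224+.05*math.cos(.0995),.149],[.541,.224,.149],[.541+.05*math.sin(.0995),.224-.05*math.cos(.0995),.149]])).round())
plan(p,r,[0.541,0.224,0.1275],down(5.7),1)
E
```

```text
[0.5412985  0.22223923 0.22077995]
[('lid_grip', 0.9, [0.5417, 0.2241, 0.1435]), ('lid_hinge', 0.71, [0.6806, 0.2407, 0.1007]), ('tank', 0.66, [0.5969, 0.2248, -0.0003])]
[[325. 147.]
 [325. 203.]
 [326. 253.]]
1 shift [ 0.0019 -0.0002  0.0933] turn [ 0.0004  0.0013 -0.0013]
```

View pics/w6.png

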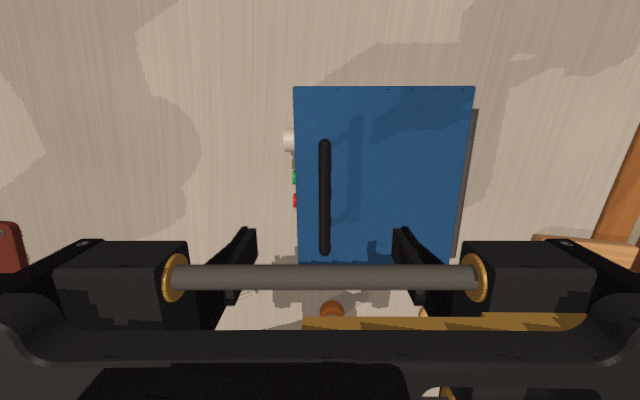

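The bar runs vertically from (324,142) to (324,253), matching the prediction in position and yaw, so I'll descend and pinch.

move_arm(commands=[-1,0.001,0,0.008,0,0,0,-1,0.0015,0,0.032,0,0,0,-1,0.0015,0,0.06,0,0,0,-1,0.0015,0,0.083,0,0,0,-1,0.0015,0,0.093,0,0,0])

```text
clock: 17.72
eef_pos: [0.5387, 0.2243, 0.1238]
tool_rot: [-2.107, -2.328, 0.008]
wrist_force: [-1.3, 0.2, -0.3]
gripper_width: 0.995
finger_force: 0.0
```

move_arm(commands=[-1,0,0,0,0,0,0,1,0,0,0,0,0,0,1,0,0,0,0,0,0,1,0,0,0,0,0,0,1,0,0,0,0,0,0])

```text
clock: 18.13
eef_pos: [0.5424, 0.2253, 0.1299]
tool_rot: [2.106, 2.327, 0.004]
wrist_force: [0.1, -0.3, 0.5]
gripper_width: 0.782
finger_force: 0.0
```

move_arm(commands=[1,0,0,0,0,0,0,1,0,0,0,0,0,0,1,0,0,0,0,0,0,1,0,0,0,0,0,0,1,0,0,0,0,0,0])

```text
clock: 18.55
eef_pos: [0.5412, 0.225, 0.1281]
tool_rot: [2.107, 2.329, 0.0]
wrist_force: [-0.2, -0.2, -0.1]
gripper_width: 0.404
finger_force: 0.0
```

move_arm(commands=[1,0,0,0,0,0,0,1,0,0,0,0,0,0,1,0,0,0,0,0,0,1,0,0,0,0,0,0,1,0,0,0,0,0,0])

```text
clock: 18.97
eef_pos: [0.5412, 0.225, 0.128]
tool_rot: [2.107, 2.329, -0.0]
wrist_force: [-0.1, 0.1, -0.2]
gripper_width: 0.121
finger_force: 20.0
```

move_arm(commands=[1,0,0,0,0,0,0,1,0,0,0,0,0,0,1,0,0,0,0,0,0,1,0,0,0,0,0,0,1,0,0,0,0,0,0])

```text
clock: 19.38
eef_pos: [0.5412, 0.225, 0.128]
tool_rot: [2.107, 2.329, -0.0]
wrist_force: [-0.7, -0.8, -0.8]
gripper_width: 0.118
finger_force: 20.0
```

```bash
python3 - <<'E'
from h import *
p,r=pose(); print(p,arm.state()["gripper_width"],arm.state()["finger_force"])
a=math.radians(5.7); ex=np.array([math.cos(a),math.sin(a),0])
def bar(th): return ex*(-.14*math.cos(th)+.043*math.sin(th))+np.array([0,0,.14*math.sin(th)+.043*math.cos(th)])
q=0
for k,d in enumerate(np.arange(3,46,3)):
    s=r.inv().apply(bar(math.radians(d))-bar(math.radians(15*(k//5)))); print(d,s.round(4))
E
```

```text
[0.54116436 0.22498513 0.12804858] 0.11814630759373192 19.99987006187439
3 [-0.      0.0024 -0.0073]
6 [-0.      0.0053 -0.0144]
9 [-0.      0.0085 -0.0214]
12 [-0.      0.012  -0.0282]
15 [-0.      0.0159 -0.0348]
18 [-0.      0.0042 -0.0064]
21 [-0.      0.0088 -0.0125]
24 [-0.      0.0137 -0.0184]
27 [-0.      0.0189 -0.0241]
30 [-0.      0.0244 -0.0294]
33 [-0.      0.0058 -0.0051]
36 [-0.      0.0118 -0.0098]
39 [-0.      0.018  -0.0143]
42 [-0.      0.0245 -0.0184]
45 [-0.      0.0312 -0.0221]
```

The bar is gripped (about 10 mm opening, 20 N). Next I'll lift along the arc.

move_arm(commands=[1,0,0.0024,-0.0073,0,0,0,1,0,0.0053,-0.0144,0,0,0,1,0,0.0085,-0.0214,0,0,0,1,0,0.012,-0.0282,0,0,0,1,0,0.0159,-0.0348,0,0,0], squeeze=30)

```text
clock: 19.8
eef_pos: [0.5567, 0.2265, 0.1635]
tool_rot: [2.107, 2.329, -0.002]
wrist_force: [-1.2, -0.9, -2.9]
gripper_width: 0.116
finger_force: 30.0
```

move_arm(commands=[1,0,0.0042,-0.0064,0,0,0,1,0,0.0088,-0.0125,0,0,0,1,0,0.0137,-0.0184,0,0,0,1,0,0.0189,-0.0241,0,0,0,1,0,0.0244,-0.0294,0,0,0])

```text
clock: 20.22
eef_pos: [0.5802, 0.2288, 0.1936]
tool_rot: [-2.107, -2.33, 0.005]
wrist_force: [-9.5, -1.7, 5.2]
gripper_width: 0.113
finger_force: 30.0
```

```bash
python3 - <<'E'
from h import *
s=arm.state(); p,r=pose(); print(p,s["gripper_width"],s["finger_force"],s["wrist_force"],s["ft_torque"])
d=p-[.5412,.225,.128]; print(d)
a=math.radians(5.7); ex=np.array([math.cos(a),math.sin(a),0])
x,z=-.14+d@ex,.043+d[2]; print("angle",math.degrees(math.atan2(z,-x)-math.atan2(.043,.14)),"radius",math.hypot(x,z),math.hypot(.14,.043))
E
```

```text
[0.58015055 0.22882812 0.19362348] 0.11307314664273303 30.00255435705185 [-9.51785737 -1.67345931  5.17586167] [-0.45589574  1.71864325 -0.03451853]
[0.03895055 0.00382812 0.06562348]
angle 30.047931009719992 radius 0.1482301271414653 0.14645477117526765
```

move_arm(commands=[1,0,0.0052,-0.0055,0,0,0,1,0,0.011,-0.0105,0,0,0,1,0,0.017,-0.0152,0,0,0,1,0,0.0235,-0.0193,0,0,0,1,0,0.0305,-0.0225,0,0,0])

```text
clock: 20.63
eef_pos: [0.6116, 0.2319, 0.2174]
tool_rot: [2.106, 2.329, -0.001]
wrist_force: [-7.8, -3.2, 5.5]
gripper_width: 0.115
finger_force: 30.0
```

move_arm(commands=[1,0,0,0,0,0,0,1,0,0,0,0,0,0,1,0,0,0,0,0,0,1,0,0,0,0,0,0,1,0,0,0,0,0,0])

```text
clock: 21.05
eef_pos: [0.612, 0.2319, 0.2175]
tool_rot: [2.106, 2.328, 0.001]
wrist_force: [-5.8, -3.1, 6.1]
gripper_width: 0.113
finger_force: 30.0
```

```bash
python3 - <<'E'
from h import *
s=arm.state(); p,r=pose(); print(p,s["gripper_width"],s["finger_force"],s["wrist_force"])
d=p-[.5412,.225,.128]
a=math.radians(5.7); ex=np.array([math.cos(a),math.sin(a),0])
x,z=-.14+d@ex,.043+d[2]; print("angle",math.degrees(math.atan2(z,-x)-math.atan2(.043,.14)),"radius",math.hypot(x,z))
for c in ("scene","wrist","top"):
    P=arm.camera_params(c); im=arm.read_camera(c)
    print(c,[(l,round(q["score"],2),np.round(q["location"],4).tolist()) for l in("lid_grip","lid_hinge","small_cup","medium_cup","jar","ring_cone") for q in arm.mark_of(c,l)[:1]])
    if c=="scene":
        cv2.imwrite("pics/s1.png",im[:,:,::-1])
        ey=np.array([-math.sin(a),math.cos(a),0])
        for deg in (38,45,52):
            t=math.radians(deg); print(deg,[project(0,P,(np.array([.680,.2375,.1005])+ex*(-.17*math.cos(t)+.008*math.sin(t))+np.array([0,0,.17*math.sin(t)+.008*math.cos(t)])+ey*y)[None])[0].round(1).tolist() for y in (-.1,.1)])
E
```

```text
[0.61197283 0.23192049 0.21749685] 0.11258750759780138 29.999359846115112 [-5.83678943 -3.14566304  6.13438726]
angle 45.45453116486176 radius 0.14933591526912815
scene [('lid_grip', 0.87, [0.6108, 0.2316, 0.2358]), ('lid_hinge', 0.95, [0.6823, 0.2374, 0.1012]), ('small_cup', 0.72, [0.5211, -0.3056, 0.0322]), ('medium_cup', 0.65, [0.5225, -0.3057, 0.0211]), ('jar', 0.85, [0.5724, -0.0081, 0.0018]), ('ring_cone', 0.54, [0.5734, -0.006, 0.0006])]
38 [[385.6, 233.7], [489.3, 306.6]]
45 [[382.4, 235.7], [489.1, 311.0]]
52 [[378.3, 238.9], [487.8, 316.9]]
wrist [('lid_grip', 0.78, [0.6129, 0.2335, 0.2298]), ('lid_hinge', 0.75, [0.6803, 0.2395, 0.0983])]
top [('lid_grip', 0.61, [0.6118, 0.2306, 0.231]), ('small_cup', 0.52, [0.5213, -0.3053, 0.0351]), ('medium_cup', 0.65, [0.5814, -0.2288, 0.0026]), ('jar', 0.69, [0.5782, -0.0071, -0.0067]), ('ring_cone', 0.58, [0.7452, -0.0033, 0.0045])]
```

View pics/s1.png

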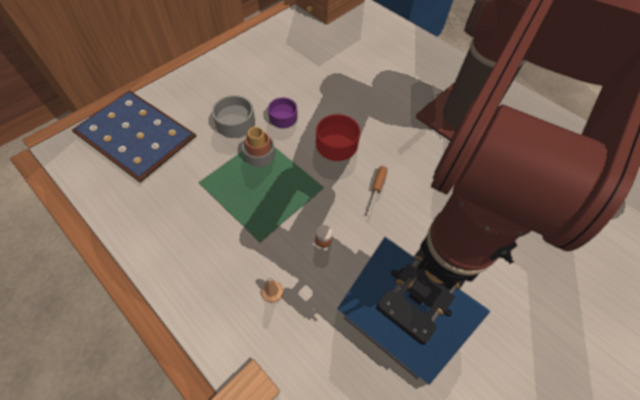

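The scene view shows the nest intact at (257,147), the bystanders untouched, and the lid's front corners at about (386,239) and (490,313). Those corners match 45°, and the detected bar gives 45.3°. The hold is steady at 30 N, so I'm handing in.

```bash
python3 -c "
from rig import arm
s=arm.state(); print(s['clock'],s['joint_velocities'].round(3)); print(arm.job_done())"
```

```text
22.1 [-0.    -0.001 -0.     0.001 -0.     0.   ]
the job is handed in; nothing more can be done
None
```

I nested the cups brass in copper in grey, with the grey cup left standing in place, and handed the job in at 22.1 s with the fingers holding the blue lid steady at a measured 45°; the hand-in gave no verdict back.

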